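# Turn the drained beaker over onto the balance and tare it

### The job

The washed white beaker with the blue rim is draining mouth-down on the green mat. Turn it over, stand it gently mouth-up on the middle of the balance's steel pan and let go of it; then press the orange tare key fully down and release it. Leave the beaker standing there, and do not disturb the steel dish, the amber bottle or the flask.

Things in the scene. Friction and masses are not known exactly. Their poses are not given: they have to be found in the camera images.
- beaker: White plastic beaker, a straight round cup 60 mm in diameter, 90 mm tall, wall 3 mm, base 4 mm, about 120 g; the 22 mm at the mouth are blue. Origin: centre of the outside of its base; z points from base to mouth. It starts mouth-down on the mat: origin on top, z down. It may be laid on its side on the bench between mat and balance on the way.
- beaker_rim (a point): Centre of the beaker's mouth, on the beaker's axis 90 mm from the origin of its base.
- mat: Green draining mat fixed to the bench, 260 x 160 x 6 mm (x, y, z). Origin: centre of its underside, on the bench; its top is 6 mm above. It is on one side of the robot, the balance on the other; which side varies.
- balance: White laboratory balance fixed to the bench, housing 250 x 190 mm (x, y), 42 mm high; round steel pan 130 mm in diameter, centred 40 mm along +x from the origin, its top 62 mm high. The key and a dark display are on its -x side. Origin: centre of its underside.
- pan_centre (a point): Centre of the top face of the balance's round steel pan (130 mm in diameter), 62 mm above the bench; z up.
- tare_key (a joint): Tare key travel in m: 0 is up, 0.006 is fully pressed; spring return, about 4 N at the bottom.
- tare_key_top (a point): Centre of the top of the round orange tare key (32 mm in diameter), which is pressed straight down; it lies 125 mm in -x and 50 mm in -y of the pan centre in the balance's frame.
- dish: Steel dish draining mouth-down on the same mat, 80 mm in diameter at the mouth, 34 mm tall. Leave it alone. Origin: centre of its base (on top at the start); z points to its mouth.
- amber_bottle: Closed amber jar, 60 mm in diameter, 120 mm tall, standing beyond the work. Leave it alone. Origin: centre of its underside.
- flask: Green glass conical flask, 80 mm in diameter at the foot, 111 mm tall, standing beyond the work. Leave it alone. Origin: centre of its underside.
Things that resemble listed ones, but are neither listed nor needed, are in the scene too. Leave any pink or purple look-alike of the beaker alone.

How it is judged:
By the outcome, as a careful person would: the job done as asked, in the order asked, and still so for the second after the job is handed in, with the robot touching nothing.
It also fails if it takes over 72 s, if anything falls off the work surface, if the arm or the gripper's body presses on something with over 40 N, if the wrist force passes 120 N, or if a joint passes its speed limit or range.

### The arm

A 6-joint arm with a two-finger parallel gripper is mounted at the origin on the work surface. World frame = base frame: x ahead of the robot, y to its left, z up, the work surface at z = 0. Lengths are in mm, angles in rad, forces in N, time in s.
With the tool pointing down it reaches from about 300 to 775 mm from the base axis. Payload 14.6 kg.
Tool frame: the origin (TCP) lies at the very end of the fingers, on their centre line; the grasp point (between the pads) lies hold_point_z behind it (hold_point_z is the distance from the TCP to the grasp point, in mm); x points along the fingers, y is the direction in which the jaws open and shut, and the axes are right-handed (so a half turn about x gives the same grasp; the last joint's range is limited). The gripper opens to 85 mm and grips with 20 to 120 N. Pads are 22 mm wide; open, the fingers measure 114 mm over their backs; the gripper's body (76 mm by 85 mm) begins 54 mm behind the grasp point. The pads swing forward as they close: fully open they stand 13 mm farther back than shut.
Start: joints at [-1.411, 0.3, 1.521, -0, 1.321, -0.067], TCP at [123.667, -535.907, 231.281] pointing down, gripper open.
Joint ranges: [-3.03, 3.03], [-0.79, 2.21], [0.23, 2.52], [-1.04, 4.18], [0, 3.07], [-2.55, 2.55]. Speed limits (rad/s): [2.22, 2.22, 2.57, 3.14, 3.14, 3.14].

### API

Orientations are given as a unit quaternion [w, x, y, z].
In Python, from rig import sense, read_camera, finish_job, hold_point_z gives the robot as it stands. The module is installed in compiled form; this text tells all that it offers.
- The arm moves only by the tool apply_moves, never from a script. Its argument "steps" is a list of rows, each a list of 7 numbers: the turn, a rotation vector about the tool's x, y, z in degrees, then the shift along the tool's x, y, z in m, then the finger opening in m, from 0 to 0.0854. In form: [[wx, wy, wz, x, y, z, claw], ...]. A call has 1 to 5 rows; each row shifts and turns the commanded pose from where the row before left it, along the tool's axes as they then stand; what a row does not reach is not made up. A row lasts 1/8 s, in which the tool goes at most 62.5 mm and 10.7 degrees, less where a joint would pass 70% of its speed; a pose out of reach is approached as far as the arm can. A call with a gripper value outside its range is refused whole. The fingers move at their own pace and stop on an object; "newtons" is the grip in N (left out, the last holds). Time passes only in rows, so rows that do not move let the fingers close. It gives the time, the measured TCP pose, the force and the opening at its end, in the units of the state.
- sense(): the state, without advancing time (a new reading comes with each control period).
- read_camera(name): name is "side" or "top" or "wrist"; returns a dict with "color" (384x512x3 uint8, red, green, blue), "depth" (384x512 float32, mm along the optical axis (not along the pixel's ray), 0 where there is no reading), "fx", "fy", "cx", "cy" (pixels), "R" (3x3) and "t" (3): a world point X has camera coordinates R X + t. Camera axes: x right, y down, z forward; pixel columns grow to the right and rows downward; lengths in mm; the calibration is good to about 2 mm. A picture is of the moment at which its call begins.
- finish_job(): hands the job in, once; it reports no verdict.
The state is a dict: "time_s": time; "joints": joint angles; "qd": joint speeds; "joint_torque": joint torques, N m; "ee_pos": TCP position; "ee_rot": TCP orientation; "force": force on the tool from outside, world axes, zero at the start; "wrist_torque": the same for the moment, N m; "grip_width": opening from 0.0 (shut) to 1.0 (fully open).
Only numpy, scipy, OpenCV 4.12 (cv2) and the standard library are available. Lean on these libraries where they do the work, as an engineer would, in place of code of your own. Each camera call takes 0.05 s, during which the arm holds its last target. There are 200 camera calls.

## Working session

There is one attempt and no reset: what is moved stays moved. The work goes in short steps, Python scripts to look and compute and a tool call to move; the robot and the scene stay as the last step left them, time stands still between calls to the robot, and variables do not carry over. Pictures are saved under pics/ and viewed, about 8 in all and at most 12, crops included, and the job is handed in when it is done.

Besides the shell and the picture viewer there is one more tool, called after ">>>" as name([rows], argument=value, ...), one row to a line, values as JSON. apply_moves: Moves the arm, as the interface text tells. Its arguments: {"type":"object","properties":{"steps":{"type":"array","items":{"type":"array","items":{"type":"number"}}},"newtons":{"type":"number"}},"required":["steps"]}

```bash
mkdir -p pics; cat > h.py <<'E'
import numpy as np, cv2
from rig import sense, read_camera, finish_job, hold_point_z
from scipy.spatial.transform import Rotation as Ro
def pt(c,u,v,r=1):
    d=c["depth"][v-r:v+r+1,u-r:u+r+1]; d=np.median(d[d>0])
    p=np.array([(u-c["cx"])/c["fx"]*d,(v-c["cy"])/c["fy"]*d,d])
    return np.array(c["R"]).T@(p-np.array(c["t"]))
def cloud(c):
    v,u=np.mgrid[0:384,0:512]; d=c["depth"]
    p=np.stack([(u-c["cx"])/c["fx"]*d,(v-c["cy"])/c["fy"]*d,d],-1)
    return (p-np.array(c["t"]))@np.array(c["R"])
def save(c,n): cv2.imwrite("pics/"+n+".png",c["color"][:,:,::-1])
def tool():
    s=sense(); w,x,y,z=s["ee_rot"]; return s,Ro.from_quat([x,y,z,w])
E
python3 - <<'E'
from h import *
import pickle
a=read_camera("top");b=read_camera("side")
pickle.dump((a,b),open("c.pkl","wb"))
cv2.imwrite("pics/a.png",np.vstack([a["color"],b["color"]])[:,:,::-1][:, :] if 0 else cv2.resize(np.hstack([a["color"],b["color"]])[:,:,::-1],(800,300)))
save(a,"top");save(b,"side")
s,r=tool();print(s,hold_point_z,r.as_matrix().round(3))
for c in(a,b):print(c["fx"],c["R"],c["t"])
E
```

```text
{'time_s': 0.1, 'joints': array([-1.41060844e+00,  3.00429487e-01,  1.52147838e+00, -1.63205318e-05,
        1.32068821e+00, -6.65974650e-02]), 'qd': array([ 0.00210186,  0.00112363, -0.00063185,  0.00092686, -0.00050181,
        0.00017247]), 'joint_torque': array([ 2.93939134e-03, -5.44370770e+01, -3.62368405e+01, -2.93741300e-05,
        2.97457198e-03, -9.49996348e-08]), 'ee_pos': array([ 123.62976121, -535.72955163,  230.78758389]), 'ee_rot': array([-0.07965631, -0.70254327, -0.08036454,  0.70258762]), 'force': array([-0.09120337, -0.99241161,  0.04464586]), 'wrist_torque': array([-0.04876729, -0.0014626 , -0.01271256]), 'grip_width': 0.9943347139125502} 18.700000000000003 [[-0.     0.225 -0.974]
 [ 0.001 -0.974 -0.225]
 [-1.    -0.001 -0.   ]]
464.70123602394415 [[-0.0057325  -0.99992454  0.0108656 ]
 [-0.99564515  0.00469624 -0.09310572]
 [ 0.09304767 -0.01135201 -0.99559694]] [  26.63996238  584.45114815 1136.6459783 ]
397.9839162138458 [[ 0.97997208 -0.1991291   0.00152175]
 [-0.14088189 -0.69868096 -0.70142513]
 [ 0.14073738  0.68716266 -0.71274152]] [-555.59325817  153.34961824  960.78892252]
```

View pics/top.png

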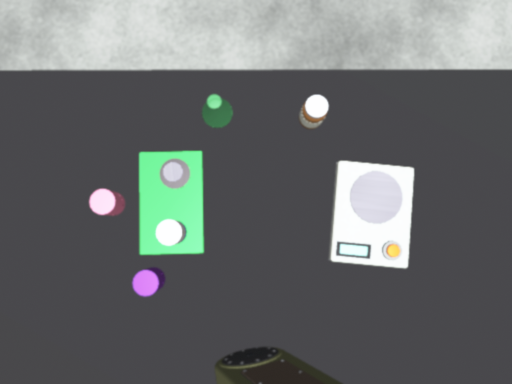

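View pics/side.png

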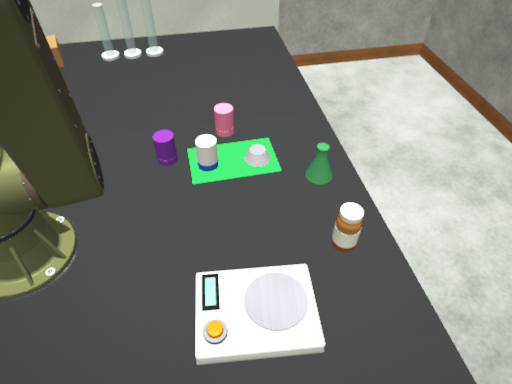

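Top view: the white beaker is at (169,232), with its blue rim visible in side view at (207,160). It could be confused with the pink cup (103,202), the purple cup (146,283), the white-capped amber jar (316,106) and the dish (174,172). The pan is at (376,197) and the key at (393,250).

```bash
python3 - <<'E'
from h import *
import pickle
a,b=pickle.load(open("c.pkl","rb"))
A=cloud(a);B=cloud(b)
def blob(C,x,y,r,z0,z1,n):
    m=(np.hypot(C[...,0]-x,C[...,1]-y)<r)&(C[...,2]>z0)&(C[...,2]<z1)
    q=C[m]; (cx,cy),rad=cv2.minEnclosingCircle(q[:,:2].astype(np.float32)); print(n,len(q),q.mean(0).round(1),np.ptp(q,axis=0).round(1),"circ",round(cx,1),round(cy,1),round(rad,1))
for n,u,v in [("beaker",169,232),("pan",376,197),("key",393,250),("dish",174,172),("pink",103,202),("purple",146,283),("flask",214,101),("amber",316,106),("mat",155,200)]:
    print(n,pt(a,u,v).round(1))
p=pt(a,169,232);[blob(C,p[0],p[1],55,85,110,"beaker") for C in(A,B)]
p=pt(a,376,197);[blob(C,p[0],p[1],75,55,70,"pan") for C in(A,B)]
# orange key
for C,c in((A,a),(B,b)):
    k=c["color"].astype(int);m=(k[...,0]>200)&(k[...,2]<80)&(k[...,1]>90)&(C[...,2]<80)&(C[...,1]<0)&(C[...,2]>40)
    print("key",C[m].mean(0),m.sum(),np.ptp(C[m],axis=0))
    k=c["color"].astype(int);m=(k.min(-1)>150)&(C[...,2]>35)&(C[...,2]<48)&(C[...,1]<0)
    print("housing",cv2.minAreaRect(C[m][:,:2].astype(np.float32)),np.median(C[m][:,2]))
save({"color":cv2.resize(b["color"][90:200,140:290],None,fx=4,fy=4)},"crop")
E
```

```text
beaker [475.7 223.1  96.5]
pan [ 557.4 -272.    63.7]
key [ 429.6 -308.3   66.2]
dish [623.5 221.8  41.4]
pink [546.9 379.9  90.3]
purple [358.5 275.7  91.6]
flask [782.9 117.9 111.9]
amber [ 767.3 -121.4  122.5]
mat [556.6 274.6   7.3]
beaker 533 [476.5 222.3  96.9] [58.3 58.2 19.4] circ 476.8 222.9 30.0
beaker 289 [475.3 217.3  95.4] [57.8 59.2 15.3] circ 474.9 221.8 32.4
pan 2201 [ 558.5 -272.7   62.9] [127.1 128.   14. ] circ 559.0 -273.7 65.2
pan 2934 [ 556.6 -277.3   62.9] [128.7 129.2  11.4] circ 556.9 -273.8 65.5<stdin>:15: RuntimeWarning: Mean of empty slice.
  ret = um.true_divide(
Traceback (most recent call last):
ValueError: zero-size array to reduction operation maximum which has no identity
```

```bash
cat >> h.py <<'E'
from scipy.spatial.transform import Slerp
def plan(P,R,n,claw=0.0854,s0=None):
    if s0 is None:
        s,R0=tool(); p0=np.array(s["ee_pos"])
    else: p0,R0=s0
    S=Slerp([0,1],Ro.concatenate([R0,R])); p=p0;r=R0;rows=[]
    for k in range(1,n+1):
        tp=p0+(np.array(P)-p0)*k/n; tr=S(k/n)
        w=np.degrees((r.inv()*tr).as_rotvec()).round(1); d=(r.inv().apply(tp-p)/1000).round(4)
        rows.append([float(x) for x in (*w,*d,claw)])
        p=p+r.apply(d*1000); r=r*Ro.from_rotvec(np.radians(w))  # tracks rounding
    for i in range(0,n,5): print(rows[i:i+5])
    return p,r
def mat(x,y):  # tool axes x,y in world
    x=np.array(x,float);x/=np.linalg.norm(x);y=np.array(y,float);y-=x*(x@y);y/=np.linalg.norm(y);return Ro.from_matrix(np.stack([x,y,np.cross(x,y)],1))
E
python3 - <<'E'
from h import *
import pickle
a,b=pickle.load(open("c.pkl","rb"))
A=cloud(a)
for C,c in((A,a),(cloud(b),b)):
    k=c["color"].astype(int);m=(k[...,0]>190)&(k[...,2]<90)&(k[...,1]>90)&(C[...,2]>40)&(C[...,1]<-230)&(C[...,0]<520)
    q=C[m];q=q[abs(q[:,2]-np.median(q[:,2]))<3];print("key",q.mean(0),m.sum(),np.ptp(q,axis=0))
    k=c["color"].astype(int);m=(k.min(-1)>150)&(C[...,2]>35)&(C[...,2]<48)&(C[...,1]<-150)&(C[...,1]>-430)&(C[...,0]<720)&(C[...,0]>350)
    print("housing",cv2.minAreaRect(C[m][:,:2].astype(np.float32)),np.median(C[m][:,2]))
save({"color":cv2.resize(b["color"][90:200,140:290],None,fx=4,fy=4)},"crop")
plan([420,0,300],mat([0,0,-1],[1,0,0]),12)
E
```

```text
return _methods._mean(a, axis=axis, dtype=dtype,
  ret = ret.dtype.type(ret / rcount)
<stdin>:7: RuntimeWarning: Mean of empty slice.
  ret = um.true_divide(
Traceback (most recent call last):
ValueError: zero-size array to reduction operation maximum which has no identity
```

```bash
python3 - <<'E'
from h import *
import pickle
a,b=pickle.load(open("c.pkl","rb"))
for c,(u,v) in((a,(393,250)),(b,(215,330))):
    C=cloud(c);k=c["color"].astype(int);print(k[v,u],C[v,u])
    m=(k[...,0]-k[...,2]>120)&(C[...,2]>40)&(C[...,2]<80)&(C[...,1]<-230)&(C[...,0]<520)
    q=C[m]
    if len(q): print("key",np.median(q,0),m.sum(),cv2.minEnclosingCircle(q[:,:2].astype(np.float32)))
    m=(abs(C[...,2]-42)<4)&(C[...,1]<-150)&(C[...,1]>-430)&(C[...,0]<720)&(C[...,0]>350)
    if m.any(): print("housing",cv2.minAreaRect(C[m][:,:2].astype(np.float32)),np.median(C[m][:,2]))
save({"color":cv2.resize(b["color"][90:200,140:290],None,fx=4,fy=4)},"crop")
plan([420,0,300],mat([0,0,-1],[1,0,0]),12)
E
```

```text
[254 226 107] [ 429.59055484 -308.57139232   65.32272138]
key [ 429.51433568 -308.06111203   64.77821752] 111 ((429.7484130859375, -308.309814453125), 14.328545570373535)
housing ((519.3062744140625, -268.96728515625), (190.37046813964844, 249.1504364013672), 84.17959594726562) 42.639080987501686
[255 220  58] [ 429.3809157  -314.66008775   65.58570385]
key [ 428.57661663 -311.85984759   64.76694299] 210 ((427.66705322265625, -307.9071350097656), 18.2935848236084)
housing ((517.9537963867188, -269.7716064453125), (190.73744201660156, 248.8262939453125), 84.32093811035156) 42.868293298040285
[[-6.4, -0.0, 0.0, -0.0057, -0.038, -0.0341, 0.0854], [-6.4, -0.0, 0.0, -0.0058, -0.0339, -0.0381, 0.0854], [-6.5, -0.0, 0.0, -0.0057, -0.0294, -0.0417, 0.0854], [-6.4, -0.0, 0.0, -0.0057, -0.0246, -0.0447, 0.0854], [-6.4, -0.0, 0.0, -0.0057, -0.0194, -0.0472, 0.0854]]
[[-6.4, -0.0, 0.0, -0.0058, -0.014, -0.0491, 0.0854], [-6.4, -0.0, 0.0, -0.0057, -0.0085, -0.0503, 0.0854], [-6.4, -0.0, 0.0, -0.0057, -0.0028, -0.0509, 0.0854], [-6.5, -0.0, 0.0, -0.0058, 0.0029, -0.051, 0.0854], [-6.4, -0.0, 0.0, -0.0057, 0.0086, -0.0503, 0.0854]]
[[-6.4, -0.1, 0.0, -0.0057, 0.0142, -0.049, 0.0854], [-6.4, 0.0, 0.0, -0.0058, 0.0196, -0.0471, 0.0854]]
```

View pics/crop.png

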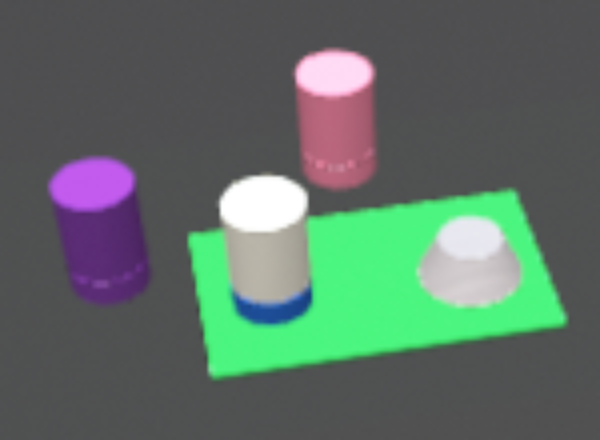

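The crop shows the white beaker with the blue rim down at (265,250). The purple cup, the pink cup and the dish are clear of it. The measured sizes, heights and key-to-pan offset all agree with the description. Moving to the centre.

>>> apply_moves([
  [-6.4,0,0,-0.0057,-0.038,-0.0341,0.0854],
  [-6.4,0,0,-0.0058,-0.0339,-0.0381,0.0854],
  [-6.5,0,0,-0.0057,-0.0294,-0.0417,0.0854],
  [-6.4,0,0,-0.0057,-0.0246,-0.0447,0.0854],
  [-6.4,0,0,-0.0057,-0.0194,-0.0472,0.0854],
])

```text
time_s: 0.72
ee_pos: [247.5, -311.1, 259.9]
ee_rot: [0.272, 0.653, 0.272, -0.653]
force: [1.2, -0.6, -0.3]
grip_width: 0.997
```

>>> apply_moves([
  [-6.4,0,0,-0.0058,-0.014,-0.0491,0.0854],
  [-6.4,0,0,-0.0057,-0.0085,-0.0503,0.0854],
  [-6.4,0,0,-0.0057,-0.0028,-0.0509,0.0854],
  [-6.5,0,0,-0.0058,0.0029,-0.051,0.0854],
  [-6.4,0,0,-0.0057,0.0086,-0.0503,0.0854],
])

```text
time_s: 1.35
ee_pos: [371.1, -87.7, 288.8]
ee_rot: [0.442, 0.552, 0.442, -0.552]
force: [0.8, -1.1, 0.1]
grip_width: 0.999
```

>>> apply_moves([
  [-6.4,0,0,-0.0057,0.0142,-0.049,0.0854],
  [-6.4,0,0,-0.0058,0.0196,-0.0471,0.0854],
  [0,0,0,0,0,0,0.0854],
])

```text
time_s: 1.72
ee_pos: [420.8, 2.2, 299.9]
ee_rot: [0.501, 0.499, 0.502, -0.499]
force: [0.5, -0.5, -0.5]
grip_width: 1.001
```

```bash
python3 - <<'E'
from h import *
s,r=tool();print(s["time_s"],s["joints"].round(4).tolist(),s["ee_pos"].round(1).tolist(),s["ee_rot"].round(4).tolist())
# try turning tool to +y horizontal
plan([420,0,300],mat([0,1,0],[1,0,0]),10)
E
```

```text
1.725 [-0.082, -0.0441, 1.7488, 0.0003, 1.4374, -0.0873] [420.8, 2.2, 299.9] [0.5011, 0.4986, 0.5015, -0.4987]
[[0.0, 9.0, 0.0, -0.0, -0.0001, 0.0002, 0.0854], [0.0, 9.0, 0.1, -0.0001, -0.0001, 0.0002, 0.0854], [0.1, 9.0, -0.0, -0.0, -0.0, 0.0003, 0.0854], [-0.0, 9.0, 0.0, -0.0001, -0.0001, 0.0001, 0.0854], [0.0, 9.0, 0.0, -0.0002, -0.0001, 0.0002, 0.0854]]
[[0.0, 9.0, 0.1, -0.0001, -0.0001, 0.0002, 0.0854], [0.1, 9.0, -0.0, -0.0002, -0.0001, 0.0001, 0.0854], [-0.0, 9.0, 0.0, -0.0002, -0.0, 0.0001, 0.0854], [-0.0, 9.0, 0.0, -0.0002, -0.0001, 0.0, 0.0854], [0.0, 9.0, 0.1, -0.0003, -0.0001, 0.0, 0.0854]]
```

>>> apply_moves([
  [0,9,0,0,0,0,0.0854],
  [0,9,0,0,0,0,0.0854],
  [0,9,0,0,0,0,0.0854],
  [0,9,0,0,0,0,0.0854],
  [0,9,0,0,0,0,0.0854],
])

```text
time_s: 2.35
ee_pos: [419.9, -1.0, 300.3]
ee_rot: [0.269, 0.655, 0.653, -0.269]
force: [1.1, 0.8, 0.1]
grip_width: 0.999
```

```bash
python3 - <<'E'
from h import *
s,r=tool();print(s["time_s"],s["joints"].round(4).tolist(),s["ee_pos"].round(1).tolist(),s["ee_rot"].round(4).tolist())
E
```

```text
2.35 [-0.476, 0.0882, 1.7823, 0.6893, 1.6722, -0.5464] [419.9, -1.0, 300.3] [0.2689, 0.6549, 0.653, -0.269]
```

>>> apply_moves([
  [0,9,0,0,0,0,0.0854],
  [0,9,0,0,0,0,0.0854],
  [0,9,0,0,0,0,0.0854],
  [0,9,0,0,0,0,0.0854],
  [0,1,0,0,0,0,0.0854],
])

```text
time_s: 2.98
ee_pos: [419.8, -0.8, 298.8]
ee_rot: [0.047, 0.706, 0.705, -0.05]
force: [1.0, 0.3, 0.9]
grip_width: 1.001
```

```bash
python3 - <<'E'
from h import *
s,r=tool();print(s["time_s"],s["joints"].round(4).tolist(),s["ee_pos"].round(1).tolist(),s["ee_rot"].round(4).tolist())
c=read_camera("side");save(c,"s2")
E
```

```text
2.975 [-0.6012, 0.3354, 1.8438, 1.0848, 1.9609, -0.7454] [419.8, -0.8, 298.8] [0.0473, 0.7061, 0.7048, -0.0499]
```

View pics/s2.png

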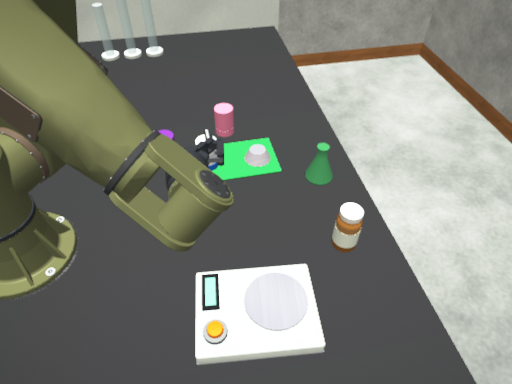

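```bash
cat > kin.py <<'E'
from h import *
from scipy.optimize import least_squares
D=[([-1.41060844,.300429487,1.52147838,-1.632e-5,1.32068821,-.066597465],[123.63,-535.73,230.79],[-0.07965631,-0.70254327,-0.08036454,0.70258762]),
([-0.082,-0.0441,1.7488,0.0003,1.4374,-0.0873],[420.8,2.2,299.9],[0.5011,0.4986,0.5015,-0.4987]),
([-0.476,0.0882,1.7823,0.6893,1.6722,-0.5464],[419.9,-1.0,300.3],[0.2689,0.6549,0.653,-0.269]),
([-0.6012,0.3354,1.8438,1.0848,1.9609,-0.7454],[419.8,-0.8,298.8],[0.0473,0.7061,0.7048,-0.0499])]
def e(a,q): return Ro.from_euler(a,q)
# shoulder a1,d1 ; upper L2 ; elbow offset f ; forearm L3 ; lateral g ; tool L6 ; tool-offset
def fk(q,P):
    a1,d1,L2,f,L3,g,L6,w=P
    R=e('z',q[0]);p=R.apply([a1,g,d1])
    R=R*e('y',q[1]);p=p+R.apply([0,0,L2])
    R=R*e('y',q[2]);p=p+R.apply([f,0,L3]); R=R*e('z',q[3]);
    R=R*e('y',q[4]);wc=p; p=p+R.apply([w,0,L6]);R=R*e('z',q[5])
    return p,R,wc
if __name__=="__main__":
    def quat(t): return Ro.from_quat([t[1],t[2],t[3],t[0]])
    # tool offset rotation consistency
    for q,p,r in D: print((fk(q,[0]*8)[1].inv()*quat(r)).as_matrix().round(3).tolist())
    f=lambda P:np.concatenate([fk(q,P)[0]-p for q,p,r in D])
    s=least_squares(f,[0,300,400,0,400,37,280,0],x_scale=100);print(s.x.round(1),s.cost,f(s.x).round(1))
    np.save("P.npy",s.x)
    q,p,r=D[3];wc=fk(q,s.x)[2];print("wc",wc)
    C=cloud(read_camera("side"));m=np.linalg.norm(C-wc,axis=-1)<150;Q=C[m];d=np.linalg.norm(Q-wc,axis=1)
    print(np.percentile(d,[0,1,5,25,50]),len(Q)); v=Q[Q[:,1]>-1e9]
    X=quat(r).apply([1,0,0]); 
    print("behind/around", (Q-wc).min(0),(Q-wc).max(0))
E
python3 kin.py
```

```text
[[0.0, -1.0, 0.0], [0.0, -0.0, -1.0], [1.0, 0.0, 0.0]]
[[0.0, -1.0, -0.0], [-0.0, 0.0, -1.0], [1.0, 0.0, -0.0]]
[[0.0, -1.0, 0.0], [0.0, -0.0, -1.0], [1.0, 0.0, 0.0]]
[[0.0, -1.0, 0.0], [-0.0, -0.0, -1.0], [1.0, 0.0, -0.0]]
[-2.000e-01  2.211e+02  4.242e+02  4.070e+01  4.476e+02  3.660e+01
  2.448e+02  0.000e+00] 0.0005689943175742291 [-0.  0. -0. -0.  0.  0. -0. -0. -0.  0.  0.  0.]
wc [ 419.41989384 -243.30210335  332.36865798]
[34.74921128 36.33934203 38.19074731 58.14045975 79.15290721] 10078
behind/around [-131.28368842  -45.790338    -50.24338674] [ 68.95944918 148.48071532 126.6057716 ]
```

```bash
python3 - <<'E'
from kin import *
P=np.load("P.npy");s,_=tool();q=s["joints"];_,_,wc=fk(q,P)
R=e('z',q[0])*e('y',q[1])*e('y',q[2])*e('z',q[3])
C=cloud(read_camera("side"));Q=C[np.linalg.norm(C-wc,axis=-1)<140]
L=R.inv().apply(Q-wc)
print("z slab: x,y extents in forearm frame (y=J5 axis, z=along forearm)")
for z in range(-140,100,20):
    m=(L[:,2]>z)&(L[:,2]<z+20)
    if m.sum()>20: print(z,m.sum(),np.percentile(L[m],[1,99],axis=0)[:,:2].round().tolist())
print("J5 axis world",R.apply([0,1,0]))
# candidate IK
def solve(p,T,q0):
    T0=T*Ro.from_matrix([[0,-1,0],[0,0,-1],[1,0,0]]).inv()
    f=lambda q:np.r_[(fk(q,P)[0]-p)/100,(fk(q,P)[1].inv()*T0).as_rotvec()]
    lo=[-3.03,-.79,.23,-1.04,0,-2.55];hi=[3.03,2.21,2.52,4.18,3.07,2.55]
    r=least_squares(f,np.clip(q0,lo,hi),bounds=(lo,hi));return r.x,r.cost
rng=np.random.default_rng(0)
def allsol(name,g,az,p,up):
    d=np.array([np.cos(az)*np.cos(p),np.sin(az)*np.cos(p),-np.sin(p)]); y=np.array([-np.sin(az),np.cos(az),0])*up
    S=[]
    for _ in range(25):
        x,c=solve(np.array(g)+18.7*d,mat(d,y),rng.uniform([-2,-.7,.5,-1,0,-2.5],[2,2.2,2.5,4.1,3,2.5]))
        if c<1e-6 and not any(np.abs(x-t).max()<.05 for t in S): S.append(x)
    for x in S:
        R=e('z',x[0])*e('y',x[1]+x[2]);w=fk(x,P)[2];ax=(R*e('z',x[3])).apply([0,1,0])
        print(name,int(np.degrees(az)),up,x.round(2).tolist(),"wc",w.round().tolist(),"axz",round(ax[2],2))
p=np.radians(7)
for az in (25,60,90):
  for up in(1,-1): allsol("mat",[476,222,46],np.radians(az),p,up)
for az in (-26,-60,-90):
  for up in(1,-1): allsol("pan",[558,-273.5,114],np.radians(az),-p,up)
E
```

```text
z slab: x,y extents in forearm frame (y=J5 axis, z=along forearm)
-140 472 [[-57.0, -37.0], [10.0, 57.0]]
-120 1229 [[-61.0, -49.0], [20.0, 61.0]]
-100 1278 [[-51.0, -51.0], [30.0, 57.0]]
-80 971 [[-39.0, -51.0], [63.0, 57.0]]
-60 1058 [[-40.0, -51.0], [99.0, 57.0]]
-40 1334 [[-40.0, -51.0], [131.0, 61.0]]
-20 1251 [[-41.0, -51.0], [133.0, 62.0]]
0 1111 [[-40.0, -51.0], [24.0, 62.0]]
20 670 [[-34.0, -51.0], [17.0, 61.0]]
J5 axis world [0.67823871 0.10353265 0.72751168]
mat 25 1 [0.31, 0.78, 2.27, 3.02, 1.36, 1.58] wc [273.0, 127.0, 74.0] axz 0.01
mat 25 -1 [0.31, 0.78, 2.27, 3.02, 1.36, -1.56] wc [273.0, 127.0, 74.0] axz 0.01
mat 59 1 [-0.02, 0.79, 2.12, 2.03, 1.34, 1.78] wc [364.0, 28.0, 74.0] axz 0.2
mat 59 -1 [-0.02, 0.79, 2.12, 2.03, 1.34, -1.37] wc [364.0, 28.0, 74.0] axz 0.2
mat 90 1 [-0.08, 0.86, 1.84, 1.44, 1.49, 2.01] wc [476.0, -2.0, 74.0] axz 0.42
mat 90 -1 [-0.08, 0.86, 1.84, 1.44, 1.49, -1.13] wc [476.0, -2.0, 74.0] axz 0.42
pan -26 1 [-0.55, 0.77, 2.06, 3.05, 1.38, 1.6] wc [356.0, -175.0, 86.0] axz 0.03
pan -26 -1 [-0.55, 0.77, 2.06, 3.05, 1.38, -1.54] wc [356.0, -175.0, 86.0] axz 0.03
pan -59 1 [-0.26, 0.81, 1.91, 3.94, 1.4, 1.28] wc [446.0, -79.0, 86.0] axz -0.29
pan -59 -1 [-0.26, 0.81, 1.91, 3.94, 1.4, -1.87] wc [446.0, -79.0, 86.0] axz -0.29
```

```bash
cat >> kin.py <<'E'
P=np.load("P.npy")
def ik(p,T,q0):
    T0=T*Ro.from_matrix([[0,-1,0],[0,0,-1],[1,0,0]]).inv()
    f=lambda q:np.r_[(fk(q,P)[0]-p)/100,(fk(q,P)[1].inv()*T0).as_rotvec()]
    lo=[-3.03,-.79,.23,-1.04,0,-2.55];hi=[3.03,2.21,2.52,4.18,3.07,2.55]
    r=least_squares(f,np.clip(q0,lo,hi),bounds=(lo,hi));return r.x,r.cost
def pose(g,az,pd,up):  # grasp point, azimuth deg, pitch down deg
    az=np.radians(az);p=np.radians(pd);d=np.array([np.cos(az)*np.cos(p),np.sin(az)*np.cos(p),-np.sin(p)])
    return np.array(g)+HP*d, mat(d,[-np.sin(az)*up,np.cos(az)*up,0])
HP=25.0
def path(wps,claw):
    """wps: list of (P,R,n); prints rows and checks joints"""
    s,R=tool();cur=(np.array(s["ee_pos"]),R);q=s["joints"]
    for Pt,T,n in wps:
        S=Slerp([0,1],Ro.concatenate([cur[1],T]));mx=0
        for k in range(1,n+1):
            qn,c=ik(cur[0]+(Pt-cur[0])*k/n,S(k/n),q);mx=max(mx,(np.abs(qn-q)*8/np.array([2.22,2.22,2.57,3.14,3.14,3.14])).max());q=qn
            if c>1e-5: print("BAD",k,c)
        print("->",np.round(Pt),q.round(2).tolist(),"wc",fk(q,P)[2].round().tolist(),"speed frac",round(mx,2))
        cur=plan(Pt,T,n,claw,cur)
E
cat > p1.py <<'E'
from kin import *
a,T=pose([419,128,160],59,5,-1);b,_=pose([419,128,46],59,5,-1);c,_=pose([476,222,46],59,5,-1)
path([(a,T,8),(b,T,4),(c,T,5)],0.0854)
E
sed -i 's/^if __name__=="__main__":/def main():/' kin.py; python3 p1.py
```

```text
-> [432. 149. 158.] [-0.31, 0.42, 2.32, 1.75, 1.4, -1.18] wc [306.0, -60.0, 179.0] speed frac 0.35
[[0.4, 0.4, 3.8, 0.0211, 0.0014, 0.015, 0.0854], [0.5, 0.4, 3.9, 0.021, 0.0002, 0.0151, 0.0854], [0.4, 0.4, 3.8, 0.0208, -0.0011, 0.0152, 0.0854], [0.5, 0.3, 3.9, 0.0207, -0.0024, 0.0154, 0.0854], [0.4, 0.4, 3.8, 0.0203, -0.0037, 0.0156, 0.0854]]
[[0.5, 0.4, 3.9, 0.02, -0.0049, 0.0157, 0.0854], [0.4, 0.4, 3.8, 0.0194, -0.0061, 0.0159, 0.0854], [0.5, 0.4, 3.9, 0.019, -0.0073, 0.0161, 0.0854]]
-> [432. 149.  44.] [-0.31, 0.81, 2.24, 1.79, 1.46, -1.47] wc [306.0, -60.0, 65.0] speed frac 0.35
[[-0.0, -0.0, -0.0, 0.0025, 0.0, 0.0284, 0.0854], [-0.0, -0.0, -0.0, 0.0024, 0.0, 0.0284, 0.0854], [-0.0, -0.0, -0.0, 0.0025, 0.0, 0.0284, 0.0854], [-0.0, -0.0, -0.0, 0.0025, 0.0001, 0.0284, 0.0854]]
-> [489. 243.  44.] [-0.01, 0.82, 2.11, 2.08, 1.38, -1.39] wc [363.0, 34.0, 65.0] speed frac 0.24
[[-0.0, -0.0, -0.0, 0.0219, 0.0001, -0.0019, 0.0854], [-0.0, -0.0, -0.0, 0.0219, 0.0, -0.0019, 0.0854], [-0.0, -0.0, -0.0, 0.0219, 0.0001, -0.002, 0.0854], [-0.0, -0.0, -0.0, 0.0219, 0.0001, -0.0019, 0.0854], [-0.0, -0.0, -0.0, 0.0219, 0.0, -0.0019, 0.0854]]
```

>>> apply_moves([
  [0.4,0.4,3.8,0.0211,0.0014,0.015,0.0854],
  [0.5,0.4,3.9,0.021,0.0002,0.0151,0.0854],
  [0.4,0.4,3.8,0.0208,-0.0011,0.0152,0.0854],
  [0.5,0.3,3.9,0.0207,-0.0024,0.0154,0.0854],
  [0.4,0.4,3.8,0.0203,-0.0037,0.0156,0.0854],
])

```text
time_s: 3.75
ee_pos: [427.5, 94.2, 211.6]
ee_rot: [0.034, 0.815, 0.577, -0.042]
force: [0.7, -0.1, 0.2]
grip_width: 0.996
```

>>> apply_moves([
  [0.5,0.4,3.9,0.02,-0.0049,0.0157,0.0854],
  [0.4,0.4,3.8,0.0194,-0.0061,0.0159,0.0854],
  [0.5,0.4,3.9,0.019,-0.0073,0.0161,0.0854],
  [0,0,0,0,0,0,0.0854],
])

```text
time_s: 4.25
ee_pos: [430.9, 151.3, 158.0]
ee_rot: [0.02, 0.869, 0.493, -0.038]
force: [-0.2, 0.2, 0.3]
grip_width: 0.999
```

>>> apply_moves([
  [0,0,0,0.0025,0,0.0284,0.0854],
  [0,0,0,0.0024,0,0.0284,0.0854],
  [0,0,0,0.0025,0,0.0284,0.0854],
  [0,0,0,0.0025,0,0.0284,0.0854],
  [0,0,0,0,0,0,0.0854],
])

```text
time_s: 4.88
ee_pos: [432.1, 150.0, 43.9]
ee_rot: [0.02, 0.869, 0.493, -0.037]
force: [-0.3, -0.1, -0.1]
grip_width: 0.998
```

```bash
python3 - <<'E'
from kin import *
s,r=tool();print(s["joints"].round(3).tolist(),s["ee_pos"].round(1),r.as_matrix().round(3).tolist(),s["force"])
a=read_camera("top");b=read_camera("wrist")
cv2.imwrite("pics/w3.png",np.hstack([a["color"][100:340,60:340][:, :],cv2.resize(b["color"],(320,240))])[:,:,::-1])
c,T=pose([476,222,46],59,5,-1);path([(c,T,5)],0.0854)
E
```

```text
[-0.308, 0.809, 2.234, 1.793, 1.464, -1.472] [432.1 150.   43.9] [[0.512, 0.858, -0.046], [0.855, -0.514, -0.071], [-0.084, -0.003, -0.996]] [-0.27578897 -0.12425846 -0.0815761 ]
-> [489. 243.  44.] [-0.01, 0.82, 2.11, 2.08, 1.38, -1.39] wc [363.0, 34.0, 65.0] speed frac 0.24
[[-0.0, -0.0, 0.0, 0.0218, 0.0001, -0.0015, 0.0854], [-0.0, -0.1, 0.0, 0.0218, 0.0001, -0.0016, 0.0854], [-0.0, -0.0, 0.0, 0.0217, 0.0001, -0.0016, 0.0854], [-0.0, -0.1, 0.0, 0.0218, 0.0001, -0.0016, 0.0854], [-0.0, 0.0, 0.0, 0.0218, 0.0002, -0.0016, 0.0854]]
```

View pics/w3.png

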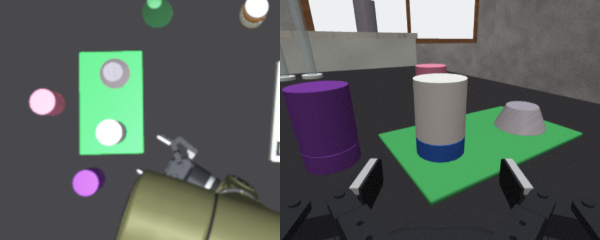

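The wrist view (right half) shows the white, blue-rimmed beaker centred between the fingers at column 440, with the fingers at 367 and 515. The purple cup is clear. Advancing and gripping.

>>> apply_moves([
  [0,0,0,0.0218,0,-0.0016,0.0854],
  [0,0,0,0.0218,0,-0.0016,0.0854],
  [0,0,0,0.0218,0,-0.0016,0.0854],
  [0,0,0,0.0218,0,-0.0016,0.0854],
  [0,0,0,0.0218,0,-0.0016,0.0854],
], newtons=35)

```text
time_s: 5.6
ee_pos: [488.8, 244.8, 45.1]
ee_rot: [0.02, 0.869, 0.492, -0.036]
force: [0.3, -0.9, 0.4]
grip_width: 0.997
```

>>> apply_moves([
  [0,0,0,0,0,0,0.0854],
  [0,0,0,0,0,0,0.04],
  [0,0,0,0,0,0,0.04],
  [0,0,0,0,0,0,0.04],
  [0,0,0,0,0,0,0.04],
])

```text
time_s: 6.22
ee_pos: [487.9, 243.6, 43.6]
ee_rot: [0.019, 0.87, 0.492, -0.037]
force: [-3.0, -2.6, 7.0]
grip_width: 0.697
```

>>> apply_moves([
  [0,0,0,0,0,0,0.04],
  [0,0,0,0,0,0,0.04],
])

```text
time_s: 6.48
ee_pos: [487.9, 243.6, 43.6]
ee_rot: [0.019, 0.87, 0.492, -0.037]
force: [-4.5, -3.9, 7.9]
grip_width: 0.7
```

```bash
cat > p2.py <<'E'
from kin import *
s,r=tool();print(s["joints"].round(3).tolist(),s["ee_pos"].round(1),r.as_matrix().round(3).tolist(),s["force"],s["grip_width"])
p=np.array(s["ee_pos"])
m=mat([np.cos(np.radians(20)),np.sin(np.radians(20)),0],[0,0,1])   # intermediate: half roll
up=p+[0,0,120]
mid,_=pose([480,0,260],0,0,1)
for sg in(1,-1):
  try: path([(up,r,5),(mid,mat([1,0,0],[0,0,sg]),12),(pose([500,-180,250],-52,-5,1)[0],pose([0,0,0],-52,-5,1)[1],12)],0.04)
  except Exception as ex: print(ex)
  q,c=ik(*pose([558,-273.7,114],-52,-5,1),[-.4,.8,2,3.6,1.4,1.4]);print(sg,q.round(2).tolist(),c,fk(q,P)[2])
E
python3 p2.py
```

```text
[-0.006, 0.821, 2.115, 2.082, 1.385, -1.389] [487.9 243.6  43.6] [[0.514, 0.857, -0.045], [0.854, -0.516, -0.07], [-0.083, -0.002, -0.997]] [-4.53893928 -3.87506039  7.90234153] 0.6997902927267519
-> [488. 244. 164.] [-0.01, 0.47, 2.19, 2.02, 1.26, -1.14] wc [362.0, 35.0, 184.0] speed frac 0.26
[[0.0, 0.0, 0.0, -0.002, -0.0001, -0.0239, 0.04], [0.0, 0.0, 0.0, -0.002, -0.0, -0.0239, 0.04], [0.0, 0.0, 0.0, -0.002, -0.0001, -0.024, 0.04], [0.0, 0.0, 0.0, -0.0019, -0.0, -0.0239, 0.04], [0.0, 0.0, 0.0, -0.002, -0.0001, -0.0239, 0.04]]
BAD 10 0.0015564605131241703
BAD 11 0.011422184057983795
BAD 12 0.030454728574639465
-> [505.   0. 260.] [-0.29, -0.05, 2.41, 2.45, 0.75, -2.55] wc [265.0, -42.0, 299.0] speed frac 0.56
[[-6.6, -3.5, 4.1, -0.0173, 0.0117, -0.0067, 0.04], [-6.6, -3.5, 4.1, -0.0167, 0.0135, -0.0041, 0.04], [-6.5, -3.6, 4.0, -0.0158, 0.015, -0.0015, 0.04], [-6.6, -3.5, 4.1, -0.0148, 0.0161, 0.0012, 0.04], [-6.6, -3.5, 4.1, -0.0134, 0.0168, 0.0039, 0.04]]
[[-6.6, -3.5, 4.1, -0.0119, 0.0171, 0.0067, 0.04], [-6.5, -3.6, 4.1, -0.0102, 0.017, 0.0094, 0.04], [-6.6, -3.5, 4.1, -0.0083
[... 2492 characters left out ...]
, 3.1, -3.7, 0.0009, 0.0006, -0.0166, 0.04], [6.8, 3.0, -3.6, 0.0017, -0.0012, -0.0166, 0.04], [6.7, 3.1, -3.7, 0.0028, -0.003, -0.0161, 0.04], [6.8, 3.0, -3.6, 0.0039, -0.0047, -0.0156, 0.04], [6.7, 3.1, -3.7, 0.005, -0.0061, -0.0146, 0.04]]
[[6.8, 3.1, -3.7, 0.0062, -0.0075, -0.0136, 0.04], [6.7, 3.0, -3.6, 0.0074, -0.0085, -0.0122, 0.04], [6.7, 3.1, -3.7, 0.0086, -0.0094, -0.0108, 0.04], [6.8, 3.0, -3.6, 0.0098, -0.01, -0.0091, 0.04], [6.7, 3.1, -3.7, 0.0108, -0.0103, -0.0074, 0.04]]
[[6.8, 3.1, -3.7, 0.0119, -0.0103, -0.0055, 0.04], [6.7, 3.0, -3.6, 0.0127, -0.0101, -0.0037, 0.04]]
-1 [-0.32, 0.78, 1.97, 3.75, 1.33, 1.35] 1.7786948511657506e-28 [ 423.18078285 -101.13483499   94.82913854]
```

>>> apply_moves([
  [0,0,0,-0.001,0,-0.012,0.04],
  [0,0,0,-0.002,0,-0.0239,0.04],
  [0,0,0,-0.002,0,-0.0239,0.04],
  [0,0,0,-0.002,0,-0.0239,0.04],
  [0,0,0,-0.003,0,-0.0359,0.04],
])

```text
time_s: 7.1
ee_pos: [487.8, 243.7, 163.5]
ee_rot: [0.02, 0.87, 0.492, -0.038]
force: [0.1, 0.1, -0.8]
grip_width: 0.701
```

>>> apply_moves([
  [7.0,4.1,3.6,-0.0173,0.0117,-0.0067,0.04],
  [6.9,4.2,3.5,-0.0159,0.0117,-0.0092,0.04],
  [7.0,4.1,3.6,-0.0145,0.0114,-0.0118,0.04],
  [6.9,4.1,3.5,-0.0129,0.0107,-0.0142,0.04],
  [7.0,4.2,3.6,-0.0111,0.0096,-0.0162,0.04],
])

```text
time_s: 7.72
ee_pos: [495.2, 141.6, 203.6]
ee_rot: [-0.322, 0.892, 0.315, -0.024]
force: [0.9, 0.3, -1.4]
grip_width: 0.702
```

>>> apply_moves([
  [6.9,4.1,3.6,-0.0093,0.0081,-0.018,0.04],
  [7.0,4.1,3.5,-0.0076,0.0064,-0.0195,0.04],
  [7.0,4.2,3.6,-0.0057,0.0044,-0.0207,0.04],
  [6.9,4.1,3.5,-0.004,0.002,-0.0214,0.04],
  [7.0,4.1,3.6,-0.0024,-0.0003,-0.0218,0.04],
])

```text
time_s: 8.35
ee_pos: [502.2, 40.3, 243.7]
ee_rot: [-0.615, 0.783, 0.093, -0.008]
force: [0.5, -0.1, -1.1]
grip_width: 0.707
```

>>> apply_moves([
  [6.9,4.2,3.6,-0.001,-0.0029,-0.0216,0.04],
  [7.0,4.1,3.5,0.0004,-0.0054,-0.0212,0.04],
])

```text
time_s: 8.6
ee_pos: [504.9, -0.1, 259.8]
ee_rot: [0.709, -0.706, 0.002, 0.0]
force: [0.7, -0.4, -2.4]
grip_width: 0.7
```

```bash
python3 - <<'E'
from kin import *
s,r=tool();print(s["joints"].round(3).tolist(),s["ee_pos"].round(1),r.as_matrix().round(3).tolist(),s["force"],s["grip_width"])
a,T=pose([500,-180,250],-52,-5,1);path([(a,T,12)],.04)
E
```

```text
[-0.139, 0.058, 2.447, 2.971, 0.938, 0.105] [ 5.049e+02 -1.000e-01  2.598e+02] [[1.0, -0.003, 0.002], [-0.002, 0.004, 1.0], [-0.003, -1.0, 0.004]] [ 0.65416341 -0.37185476 -2.40342027] 0.7001075566797321
-> [ 515. -200.  252.] [-0.12, 0.34, 2.19, 3.99, 1.23, 1.13] wc [365.0, -7.0, 231.0] speed frac 0.29
[[6.7, 3.0, -3.7, 0.0009, 0.0006, -0.0166, 0.04], [6.8, 3.1, -3.6, 0.0018, -0.0013, -0.0165, 0.04], [6.7, 3.0, -3.7, 0.0028, -0.0031, -0.0162, 0.04], [6.7, 3.0, -3.7, 0.0039, -0.0047, -0.0155, 0.04], [6.8, 3.1, -3.7, 0.0051, -0.0062, -0.0146, 0.04]]
[[6.7, 3.0, -3.6, 0.0062, -0.0075, -0.0135, 0.04], [6.7, 3.0, -3.7, 0.0075, -0.0086, -0.0122, 0.04], [6.8, 3.1, -3.7, 0.0086, -0.0094, -0.0107, 0.04], [6.7, 3.0, -3.6, 0.0098, -0.01, -0.0091, 0.04], [6.7, 3.1, -3.7, 0.0108, -0.0103, -0.0074, 0.04]]
[[6.8, 3.0, -3.7, 0.0119, -0.0103, -0.0055, 0.04], [6.7, 3.0, -3.6, 0.0127, -0.01, -0.0037, 0.04]]
```

Held firmly. Second half of the flip.

>>> apply_moves([
  [6.7,3.0,-3.7,0.0009,0.0006,-0.0166,0.04],
  [6.8,3.1,-3.6,0.0018,-0.0013,-0.0165,0.04],
  [6.7,3.0,-3.7,0.0028,-0.0031,-0.0162,0.04],
  [6.7,3.0,-3.7,0.0039,-0.0047,-0.0155,0.04],
  [6.8,3.1,-3.7,0.0051,-0.0062,-0.0146,0.04],
])

```text
time_s: 9.22
ee_pos: [509.7, -83.3, 256.9]
ee_rot: [0.866, -0.457, -0.019, -0.204]
force: [0.5, -0.3, -1.4]
grip_width: 0.7
```

>>> apply_moves([
  [6.7,3.0,-3.6,0.0062,-0.0075,-0.0135,0.04],
  [6.7,3.0,-3.7,0.0075,-0.0086,-0.0122,0.04],
  [6.8,3.1,-3.7,0.0086,-0.0094,-0.0107,0.04],
  [6.7,3.0,-3.6,0.0098,-0.01,-0.0091,0.04],
  [6.7,3.1,-3.7,0.0108,-0.0103,-0.0074,0.04],
])

```text
time_s: 9.85
ee_pos: [514.2, -166.3, 254.1]
ee_rot: [0.912, -0.149, -0.035, -0.38]
force: [-0.0, 0.7, -1.8]
grip_width: 0.704
```

>>> apply_moves([
  [6.8,3.0,-3.7,0.0119,-0.0103,-0.0055,0.04],
  [6.7,3.0,-3.6,0.0127,-0.01,-0.0037,0.04],
  [0,0,0,0,0,0,0.04],
])

```text
time_s: 10.22
ee_pos: [516.5, -199.2, 254.0]
ee_rot: [0.898, -0.021, -0.042, -0.437]
force: [0.8, 0.4, -1.3]
grip_width: 0.699
```

```bash
cat > look.py <<'E'
from kin import *
import sys
s,r=tool();print(s["time_s"],s["joints"].round(3).tolist(),s["ee_pos"].round(1),r.as_matrix().round(3).tolist(),s["force"].round(1),s["grip_width"])
a=read_camera("top");b=read_camera("side")
cv2.imwrite("pics/%s.png"%sys.argv[1],np.hstack([a["color"][60:360,200:480],b["color"][84:384,120:420]])[:,:,::-1])
tcp=s["ee_pos"];g=tcp-25*r.as_matrix()[:,0]
for n,c in(("top",a),("side",b)):
    C=cloud(c);k=c["color"].astype(int)
    near=np.linalg.norm(C-g,axis=-1)<75
    bl=near&(k[...,2]-k[...,0]>40); wh=near&(k.min(-1)>110)&(np.ptp(k,axis=-1)<40)
    for t,m in(("blue",bl),("white",wh)):
        q=C[m]
        if len(q)>10: print(n,t,len(q),"mean",q.mean(0).round(1),"lo",np.percentile(q,2,axis=0).round(1),"hi",np.percentile(q,98,axis=0).round(1),"circ",cv2.minEnclosingCircle(q[:,:2].astype(np.float32)))
E
python3 look.py f1
```

```text
10.225 [-0.121, 0.34, 2.192, 3.98, 1.238, 1.129] [ 516.5 -199.2  254. ] [[0.615, 0.786, -0.058], [-0.783, 0.618, 0.074], [0.094, -0.0, 0.996]] [ 0.8  0.4 -1.3] 0.6990734494332078
top blue 289 mean [ 503.5 -184.   282.6] lo [ 473.1 -209.6  242.6] hi [ 531.4 -152.3  294.9] circ ((484.33599853515625, -170.92018127441406), 51.51312255859375)
top white 1509 mean [ 489.6 -166.7  244.3] lo [ 434.2 -209.3  203.8] hi [ 535.8 -114.   266.8] circ ((482.94683837890625, -155.35964965820312), 62.77561950683594)
side blue 654 mean [ 502.9 -180.   280.9] lo [ 474.5 -211.4  241.9] hi [ 530.2 -124.7  292.8] circ ((507.04583740234375, -159.37954711914062), 53.23929977416992)
side white 1006 mean [ 502.3 -193.8  245. ] lo [ 471.2 -215.2  204.8] hi [ 529.2 -154.3  271. ] circ ((505.2757568359375, -185.23048400878906), 42.84050750732422)
```

View pics/f1.png

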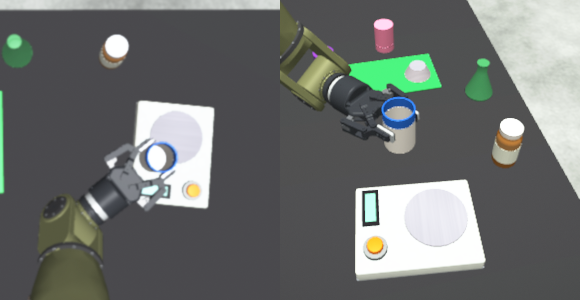

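```bash
cat > rim.py <<'E'
from kin import *
def rim(exp):
    out=[]
    for n in("top","side"):
        c=read_camera(n);C=cloud(c);k=c["color"].astype(int)
        m=(np.hypot(C[...,0]-exp[0],C[...,1]-exp[1])<42)&(k[...,2]-k[...,0]>40)&(abs(C[...,2]-exp[2])<14)
        q=C[m];zt=np.percentile(q[:,2],90);q=q[abs(q[:,2]-zt)<4]
        f=lambda v:np.hypot(q[:,0]-v[0],q[:,1]-v[1])-28.5
        x=least_squares(f,exp[:2],loss="soft_l1").x
        w=q.copy();A=np.c_[q[:,:2]-x,np.ones(len(q))];tilt=np.linalg.lstsq(A,q[:,2],rcond=None)[0]
        print(n,len(q),"rim",x.round(1),"z",zt.round(1),"resid",np.std(f(x)).round(1),"tilt deg",np.degrees(tilt[:2]).round(1),"zc",tilt[2].round(1));out.append(np.r_[x,zt])
    return out
if __name__=="__main__":
    s,r=tool();X=r.as_matrix()[:,0];e0=s["ee_pos"]-24.7*X/np.hypot(X[0],X[1])*[1,1,0]+[0,0,37.6];print(e0);rim(e0)
    # path to above pan, then down
    off=np.array(e0[:2])-s["ee_pos"][:2]
    _,T=pose([0,0,0],-52,-5,1)
    t=np.array([558-off[0],-273.7-off[1],0]);
    path([(t+[0,0,180],T,6),(t+[0,0,124],T,5)],.04)
E
python3 rim.py
```

```text
[ 500.84769406 -179.27697525  290.65388137]
top 120 rim [ 503.2 -180.5] z 292.7 resid 0.9 tilt deg [-0.5 -0.3] zc 291.4
side 196 rim [ 502.4 -182.1] z 291.4 resid 1.1 tilt deg [0.1 0.1] zc 290.3
-> [ 573. -293.  180.] [-0.32, 0.62, 2.0, 3.77, 1.23, 1.27] wc [423.0, -101.0, 159.0] speed frac 0.17
[[0.0, 0.1, -0.0, 0.0171, -0.0022, -0.0138, 0.04], [0.1, 0.0, -0.1, 0.017, -0.0022, -0.0137, 0.04], [0.0, 0.1, -0.0, 0.0171, -0.0023, -0.0138, 0.04], [0.0, 0.0, -0.1, 0.0171, -0.0022, -0.0137, 0.04], [0.1, 0.1, -0.0, 0.0171, -0.0022, -0.0137, 0.04]]
[[0.0, 0.0, -0.1, 0.0171, -0.0022, -0.0136, 0.04]]
-> [ 573. -293.  124.] [-0.32, 0.76, 1.97, 3.75, 1.32, 1.34] wc [423.0, -101.0, 103.0] speed frac 0.1
[[0.0, 0.0, 0.0, -0.001, 0.0, -0.0112, 0.04], [0.0, 0.0, 0.0, -0.001, 0.0, -0.0111, 0.04], [0.0, 0.0, 0.0, -0.0009, 0.0, -0.0112, 0.04], [0.0, 0.0, 0.0, -0.001, 0.0, -0.0112, 0.04], [0.0, 0.0, 0.0, -0.001, 0.0, -0.0111, 0.04]]
```

>>> apply_moves([
  [0,0,0,0.0166,-0.0022,-0.0138,0.04],
  [0,0,0,0.0166,-0.0022,-0.0137,0.04],
  [0,0,0,0.0166,-0.0022,-0.0138,0.04],
  [0,0,0,0.0166,-0.0022,-0.0137,0.04],
  [0,0,0,0.0166,-0.0022,-0.0137,0.04],
])

```text
time_s: 11.05
ee_pos: [562.9, -275.9, 191.4]
ee_rot: [0.899, -0.022, -0.041, -0.436]
force: [0.3, 0.1, -0.1]
grip_width: 0.703
```

>>> apply_moves([
  [0,0,0,0.0166,-0.0022,-0.0136,0.04],
  [0,0,0,-0.001,0,-0.0112,0.04],
  [0,0,0,-0.001,0,-0.0112,0.04],
  [0,0,0,-0.001,0,-0.0112,0.04],
  [0,0,0,-0.001,0,-0.0112,0.04],
])

```text
time_s: 11.68
ee_pos: [572.1, -290.9, 134.6]
ee_rot: [0.899, -0.021, -0.041, -0.436]
force: [0.1, 0.2, -0.9]
grip_width: 0.701
```

>>> apply_moves([
  [0,0,0,-0.001,0,-0.0112,0.04],
  [0,0,0,0,0,0,0.04],
  [0,0,0,0,0,0,0.04],
])

```text
time_s: 12.05
ee_pos: [572.2, -291.3, 124.2]
ee_rot: [0.899, -0.021, -0.042, -0.436]
force: [-0.3, -0.5, -1.6]
grip_width: 0.698
```

```bash
python3 rim.py; python3 -c "
from h import *
s,r=tool();print(s['ee_pos'],s['force'],s['time_s'],r.as_matrix().round(3))"
```

```text
[ 556.94429702 -271.92767806  161.8082631 ]
top 92 rim [ 559.2 -272.9] z 163.3 resid 0.9 tilt deg [1.  0.4] zc 162.1
side 176 rim [ 558.1 -274.6] z 163.2 resid 1.0 tilt deg [ 0. -1.] zc 162.0
-> [ 573. -293.  180.] [-0.32, 0.62, 2.0, 3.77, 1.23, 1.27] wc [423.0, -101.0, 159.0] speed frac 0.09
[[0.0, 0.1, -0.0, 0.0012, -0.0001, 0.0092, 0.04], [0.0, 0.0, -0.1, 0.0012, -0.0, 0.0092, 0.04], [0.0, 0.1, 0.0, 0.0012, -0.0001, 0.0091, 0.04], [0.0, 0.0, -0.0, 0.0011, -0.0, 0.0092, 0.04], [0.1, 0.1, -0.1, 0.0012, -0.0001, 0.0092, 0.04]]
[[-0.0, 0.1, 0.0, 0.0012, -0.0, 0.0092, 0.04]]
-> [ 573. -293.  124.] [-0.32, 0.76, 1.97, 3.75, 1.32, 1.34] wc [423.0, -101.0, 103.0] speed frac 0.1
[[-0.0, -0.0, 0.0, -0.001, -0.0, -0.0112, 0.04], [-0.0, -0.0, 0.0, -0.001, -0.0, -0.0111, 0.04], [-0.0, -0.0, 0.0, -0.0009, -0.0, -0.0112, 0.04], [-0.0, -0.0, 0.0, -0.001, -0.0001, -0.0112, 0.04], [-0.0, -0.0, 0.0, -0.001, 0.0, -0.0111, 0.04]]
[ 572.24635342 -291.34973394  124.51163713] [-0.3659935   0.05992466 -0.4109688 ] 12.15 [[ 0.616  0.786 -0.057]
 [-0.783  0.618  0.074]
 [ 0.094 -0.001  0.996]]
```

Centred over the pan within about 1 mm, roughly 10 mm above it. Lowering slowly.

>>> apply_moves([
  [0,0,0,-0.0003,0,-0.003,0.04],
  [0,0,0,-0.0002,0,-0.0025,0.04],
  [0,0,0,-0.0002,0,-0.002,0.04],
  [0,0,0,0,0,0,0.04],
])

```text
time_s: 12.65
ee_pos: [572.1, -291.3, 116.3]
ee_rot: [0.899, -0.021, -0.041, -0.436]
force: [0.7, -0.1, -0.4]
grip_width: 0.701
```

>>> apply_moves([
  [0,0,0,-0.0001,0,-0.001,0.04],
  [0,0,0,0,0,0,0.04],
])

```text
time_s: 12.9
ee_pos: [572.1, -291.3, 115.5]
ee_rot: [0.899, -0.021, -0.041, -0.436]
force: [0.9, -0.1, -0.0]
grip_width: 0.699
```

>>> apply_moves([
  [0,0,0,-0.0001,0,-0.001,0.04],
  [0,0,0,0,0,0,0.04],
])

```text
time_s: 13.15
ee_pos: [572.2, -291.4, 114.9]
ee_rot: [0.898, -0.021, -0.042, -0.437]
force: [-0.4, -1.4, 2.3]
grip_width: 0.705
```

>>> apply_moves([
  [0,0,0,0,0,-0.0005,0.04],
  [0,0,0,0,0,0,0.04],
])

```text
time_s: 13.4
ee_pos: [572.3, -291.6, 114.9]
ee_rot: [0.898, -0.021, -0.043, -0.437]
force: [-0.1, -1.2, 6.1]
grip_width: 0.702
```

```bash
python3 rim.py | head -3
```

```text
[ 557.06523078 -272.19763533  152.46763167]
top 83 rim [ 559.7 -273.5] z 155.0 resid 1.0 tilt deg [-0.2 -0.4] zc 153.5
side 180 rim [ 558.3 -275.3] z 153.9 resid 1.0 tilt deg [ 0. -0.] zc 152.6
```

>>> apply_moves([
  [0,0,0,0,0,0,0.064],
  [0,0,0,0,0,0,0.07],
  [0,0,0,0,0,0,0.0854],
  [0,0,0,0,0,0,0.0854],
  [0,0,0,0,0,0,0.0854],
])

```text
time_s: 14.12
ee_pos: [572.1, -291.4, 113.9]
ee_rot: [0.899, -0.021, -0.041, -0.436]
force: [-0.2, 0.8, 0.7]
grip_width: 0.998
```

```bash
python3 rim.py | head -3; python3 - <<'E'
from kin import *
s,r=tool();print(s["ee_pos"],s["force"],s["grip_width"]);X=r.as_matrix()[:,0]
h=np.array([X[0],X[1],0]);h/=np.linalg.norm(h);b=s["ee_pos"]-120*h
path([(b,r,6)],.0854)
E
```

```text
[ 556.87228956 -271.94027205  151.5176186 ]
top 92 rim [ 559.5 -273.8] z 154.5 resid 1.0 tilt deg [-1.2  0.1] zc 153.1
side 177 rim [ 558.4 -275.5] z 153.6 resid 1.0 tilt deg [-0.2 -0.2] zc 152.5
[ 572.16108898 -291.35198887  113.93061874] [-0.17438546 -1.02625625  0.01303353] 0.9985672345318807
-> [ 498. -197.  114.] [-0.12, 0.73, 2.18, 3.92, 1.5, 1.41] wc [347.0, -5.0, 91.0] speed frac 0.14
[[0.0, 0.0, 0.0, -0.0199, -0.0, 0.0019, 0.0854], [0.0, 0.0, 0.0, -0.0199, -0.0, 0.0018, 0.0854], [0.0, 0.0, 0.0, -0.0199, -0.0, 0.0019, 0.0854], [0.0, 0.0, 0.0, -0.02, -0.0, 0.0018, 0.0854], [0.0, 0.0, 0.0, -0.0199, -0.0, 0.0019, 0.0854]]
[[0.0, 0.0, 0.0, -0.0199, -0.0, 0.0018, 0.0854]]
```

>>> apply_moves([
  [0,0,0,-0.01,0,0.0009,0.0854],
  [0,0,0,-0.0199,0,0.0019,0.0854],
  [0,0,0,-0.0199,0,0.0018,0.0854],
  [0,0,0,-0.0199,0,0.0019,0.0854],
  [0,0,0,-0.0299,0,0.0028,0.0854],
])

```text
time_s: 14.85
ee_pos: [509.5, -211.9, 114.2]
ee_rot: [0.898, -0.021, -0.042, -0.437]
force: [0.5, -1.0, 0.5]
grip_width: 1.0
```

>>> apply_moves([
  [0,0,0,-0.0199,0,0.0018,0.0854],
  [0,0,0,0,0,0,0.0],
])

```text
time_s: 15.1
ee_pos: [497.6, -195.8, 113.8]
ee_rot: [0.899, -0.021, -0.041, -0.436]
force: [0.5, 0.1, 0.2]
grip_width: 0.814
```

```bash
python3 look.py g1|head -1; python3 - <<'E'
from kin import *
s,r=tool();p=s["ee_pos"];print(s["grip_width"])
up=p+[0,0,130]
az=np.radians(-36)
for sg in(1,-1):
  T=mat([0,0,-1],[-np.sin(az)*sg,np.cos(az)*sg,0])
  mid=np.array([400,-200,240]);k=np.array([429,-308.2,100])
  print(sg);path([(up,r,4),(mid,T,12),(k,T,6)],0.0)
E
```

```text
15.1 [-0.119, 0.733, 2.182, 3.923, 1.502, 1.409] [ 497.6 -195.8  113.8] [[0.617, 0.785, -0.055], [-0.781, 0.62, 0.074], [0.092, -0.003, 0.996]] [0.5 0.1 0.2] 0.8139588686904317
0.647979147348193
1
-> [ 498. -197.  244.] [-0.12, 0.34, 2.24, 3.97, 1.27, 1.16] wc [347.0, -5.0, 221.0] speed frac 0.36
[[0.0, 0.0, 0.0, 0.003, -0.0, 0.0324, 0.0], [0.0, 0.0, 0.0, 0.0031, -0.0001, 0.0323, 0.0], [0.0, 0.0, 0.0, 0.003, -0.0, 0.0324, 0.0], [0.0, 0.0, 0.0, 0.003, -0.0001, 0.0323, 0.0]]
BAD 3 0.0013841007942725651
BAD 4 0.008684748748407549
BAD 5 0.023433964500189655
BAD 6 0.04650869239591063
BAD 7 0.07844257753817882
BAD 8 0.12593856481221485
BAD 9 0.19335120438650688
BAD 10 0.28074419776009746
BAD 11 0.38817276163039527
BAD 12 0.5156819709280931
-> [ 400 -200  240] [-0.54, -0.25, 2.4, 3.17, 0.0, 1.62] wc [230.0, -96.0, 352.0] speed frac 4.13
[[-1.0, 7.9, 1.1, -0.0049, -0.0066, 0.0001, 0.0], [-1.0, 7.9, 1.1, -0.0049, -0.0065, -0.0007, 0.0], [-1.0, 7.9, 1.1, -0.005, -0.0064, -0.0015, 0.0], [-1.0, 7.9, 1.1, -0.0048, -0.0062, -0.0022, 0.0], [-1.0, 7.8, 1.1, -0.0045, -0.0062, -0.003, 0.0]]
[[-0.9, 7.
[... 2020 characters left out ...]
076, 0.0], [9.5, 1.5, -10.4, 0.0025, 0.0005, 0.0078, 0.0]]
[[9.4, 1.4, -10.3, 0.002, 0.0022, 0.0077, 0.0], [9.5, 1.5, -10.4, 0.0013, 0.0037, 0.0072, 0.0]]
BAD 1 1.0751427831401728
BAD 2 1.0045423325178666
BAD 3 0.9408442072533753
BAD 4 0.8837158794765766
BAD 5 0.8327210054943152
BAD 6 0.787367571338557
-> [ 429. -308.  100.] [-0.73, 0.23, 2.19, 4.18, 0.0, 2.55] wc [294.0, -213.0, 272.0] speed frac 0.3
[[0.0, -0.0, -0.0, 0.0234, 0.0117, -0.0145, 0.0], [0.0, -0.0, -0.0, 0.0233, 0.0118, -0.0145, 0.0], [0.0, -0.0, -0.0, 0.0234, 0.0117, -0.0145, 0.0], [0.0, -0.0, -0.0, 0.0233, 0.0118, -0.0145, 0.0], [0.0, -0.0, -0.0, 0.0234, 0.0117, -0.0145, 0.0]]
[[0.0, -0.0, -0.0, 0.0233, 0.0118, -0.0145, 0.0]]
```

View pics/g1.png

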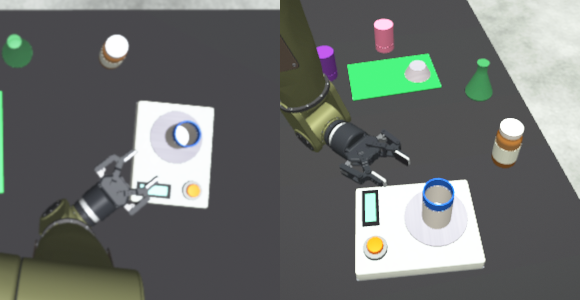

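The beaker stands mouth-up on the pan at (184,133) in the left view, with the gripper clear. Turning the tool fully down passes near a wrist singularity, so I will press the key with the closed fingers pitched about 45–50° down.

```bash
python3 - <<'E'
from kin import *
s,r=tool();p=s["ee_pos"];print(s["grip_width"])
up=p+[0,0,100]
for az,pd in((-52,50),(-40,45)):
  T=pose([0,0,0],az,pd,1)[1]
  k=np.array([428.5,-308.2,110]);mid=np.array([428.5,-270,180])
  print(az,pd);path([(up,r,4),(mid,T,10),(k,T,4)],0.0)
E
```

```text
0.647979147348193
-52 50
-> [ 498. -197.  214.] [-0.12, 0.43, 2.24, 3.95, 1.33, 1.23] wc [347.0, -5.0, 191.0] speed frac 0.28
[[0.0, 0.0, 0.0, 0.0023, -0.0, 0.0249, 0.0], [0.0, 0.0, 0.0, 0.0024, -0.0001, 0.0249, 0.0], [0.0, 0.0, 0.0, 0.0023, -0.0, 0.0249, 0.0], [0.0, 0.0, 0.0, 0.0023, -0.0, 0.0249, 0.0]]
BAD 5 0.00018313549768134214
BAD 6 0.001985085478579236
BAD 7 0.006055401800306298
BAD 8 0.012802015977860792
BAD 9 0.02262037537955635
BAD 10 0.035901228191832356
-> [ 428. -270.  180.] [-0.61, -0.01, 2.28, 4.18, 0.07, 0.73] wc [278.0, -150.0, 326.0] speed frac 0.35
[[0.0, 5.5, -0.0, 0.0011, -0.01, -0.0035, 0.0], [0.0, 5.6, -0.0, 0.0014, -0.01, -0.0035, 0.0], [0.1, 5.5, -0.0, 0.0018, -0.01, -0.0032, 0.0], [-0.0, 5.5, -0.1, 0.0021, -0.01, -0.0031, 0.0], [-0.0, 5.6, 0.0, 0.0023, -0.0101, -0.0029, 0.0]]
[[0.0, 5.5, -0.0, 0.0027, -0.01, -0.0026, 0.0], [0.0, 5.5, -0.0, 0.0029, -0.01, -0.0023, 0.0], [0.0, 5.6, -0.0, 0.003, -0.01, -0.0021, 0.0], [0.1, 5.5, -0.1, 0.0033, -0.01, -0.0017, 0.0], [-0.0, 5.6, 0.0, 0.0035, -0.01, -0.0014, 0.0]]
BAD 1 0.027204716584188347
BAD 2 0.01974976318097684
[... 997 characters left out ...]
5, -0.01, -0.0035, 0.0], [-0.4, 5.0, 1.1, 0.0015, -0.0101, -0.0033, 0.0]]
[[-0.4, 5.0, 1.2, 0.0016, -0.01, -0.0033, 0.0], [-0.4, 5.0, 1.1, 0.0017, -0.01, -0.0033, 0.0], [-0.4, 5.0, 1.2, 0.0017, -0.0101, -0.0031, 0.0], [-0.4, 5.0, 1.1, 0.0019, -0.01, -0.0031, 0.0], [-0.4, 5.1, 1.2, 0.0019, -0.0101, -0.0029, 0.0]]
BAD 1 0.0033134557218136842
BAD 2 0.001118183901696825
BAD 3 0.0001083657714453582
-> [ 428. -308.  110.] [-0.69, 0.18, 2.21, 3.3, 0.03, 1.42] wc [296.0, -197.0, 283.0] speed frac 3.93
[[-0.0, -0.0, -0.0, 0.0167, -0.0073, -0.008, 0.0], [-0.0, -0.0, -0.0, 0.0167, -0.0074, -0.008, 0.0], [-0.0, -0.0, -0.0, 0.0167, -0.0073, -0.0081, 0.0], [-0.0, -0.0, -0.0, 0.0167, -0.0074, -0.008, 0.0]]
```

```bash
cat > jp.py <<'E'
from kin import *
M=Ro.from_matrix([[0,-1,0],[0,0,-1],[1,0,0]])
def jpath(q0,wps,claw):
    p,R,_=fk(q0,P);R=R*M;rows=[];lo=1e9;tr=[]
    for q1,n in wps:
        q1=np.array(q1)
        for k in range(1,n+1):
            q=q0+(q1-q0)*k/n;tp,tR,wc=fk(q,P);tR=tR*M
            w=np.degrees((R.inv()*tR).as_rotvec()).round(1);d=(R.inv().apply(tp-p)/1000).round(4)
            if np.linalg.norm(w)>10.5 or np.linalg.norm(d)>.062: print("FAST",len(rows),np.linalg.norm(w),np.linalg.norm(d))
            rows.append([float(x) for x in(*w,*d,claw)]);p=p+R.apply(d*1000);R=R*Ro.from_rotvec(np.radians(w));tr.append((tp.round().tolist(),wc.round().tolist(),R.as_matrix()[:,0].round(1).tolist()))
        q0=q1
    for i in range(0,len(rows),5): print(rows[i:i+5],tr[min(i+4,len(rows)-1)])
E
python3 - <<'E'
from jp import *
s,r=tool();q=s["joints"]
print(fk(q,P)[0]-s["ee_pos"])
az=np.radians(-36);best=None
T0=None
# tool-down above key with q6=0: search yaw
for yaw in np.arange(0,360,10):
    a=np.radians(yaw);x,c=ik([428.5,-308.2,150],mat([0,0,-1],[np.cos(a),np.sin(a),0]),[-.7,.3,1.7,0,1.2,0])
    if c<1e-6 and abs(x[3])<.1 and abs(x[5])<.15: print(yaw,x.round(3).tolist());t=x
jpath(q,[([-.12,.3,2.1,3.92,1.4,1.3],8),([-.3,.1,1.9,1.6,1.4,.6],16),(t,14)],0.0)
E
```

```text
[ 0.04019569 -0.02569524 -0.20285528]
320 [-0.693, 0.333, 1.676, -0.0, 1.132, 0.005]
[[1.8, -1.9, -0.1, 0.0094, 0.0071, 0.0271, 0.0], [1.8, -1.9, -0.1, 0.0093, 0.007, 0.0274, 0.0], [1.8, -1.9, -0.1, 0.0091, 0.0068, 0.0279, 0.0], [1.8, -1.9, -0.1, 0.0091, 0.0067, 0.0283, 0.0], [1.8, -1.9, -0.0, 0.0089, 0.0065, 0.0287, 0.0]] ([532.0, -199.0, 260.0], [390.0, -10.0, 198.0], [0.6, -0.8, 0.3])
[[1.7, -1.9, -0.1, 0.0089, 0.0063, 0.029, 0.0], [1.8, -2.0, -0.1, 0.0087, 0.006, 0.0295, 0.0], [1.8, -1.9, -0.1, 0.0086, 0.0059, 0.0299, 0.0], [-3.3, -3.6, 7.1, 0.0063, 0.0322, 0.02, 0.0], [-3.4, -3.9, 6.9, 0.0067, 0.0297, 0.0212, 0.0]] ([567.0, -159.0, 408.0], [406.0, -21.0, 286.0], [0.7, -0.6, 0.5])
[[-3.7, -4.3, 6.7, 0.0069, 0.0272, 0.0221, 0.0], [-3.9, -4.6, 6.4, 0.007, 0.0248, 0.0227, 0.0], [-4.2, -4.8, 6.3, 0.0067, 0.0225, 0.0229, 0.0], [-4.3, -5.0, 6.0, 0.0062, 0.0203, 0.0228, 0.0], [-4.6, -5.1, 5.8, 0.0057, 0.0183, 0.0225, 0.0]] ([602.0, -26.0, 492.0], [419.0, -47.0, 331.0], [0.7, 0.1, 0.7])
[[-4.8, -5.4, 5.6, 0.0048, 0.0166, 0.022, 0.0], [-4.9, -5.4, 5.5, 0.0039, 0.0152, 0.0214, 0.0], [-5.1,
[... 645 characters left out ...]
45, 0.0], [-3.2, -4.5, 4.5, -0.0119, 0.0308, 0.0175, 0.0], [-3.2, -4.7, 4.3, -0.0114, 0.0304, 0.0204, 0.0]] ([525.0, -16.0, 253.0], [439.0, -181.0, 412.0], [0.4, 0.7, -0.7])
[[-3.2, -4.9, 3.9, -0.0105, 0.0297, 0.0234, 0.0], [-3.2, -5.1, 3.6, -0.0095, 0.0286, 0.0263, 0.0], [-3.2, -5.3, 3.3, -0.0083, 0.0272, 0.0291, 0.0], [-3.3, -5.5, 2.9, -0.007, 0.0254, 0.0318, 0.0], [-3.3, -5.6, 2.5, -0.0056, 0.0232, 0.0341, 0.0]] ([474.0, -193.0, 170.0], [437.0, -260.0, 402.0], [0.2, 0.3, -0.9])
[[-3.3, -5.8, 2.1, -0.004, 0.0207, 0.0362, 0.0], [-3.5, -5.9, 1.7, -0.0022, 0.0181, 0.0378, 0.0], [-3.5, -5.9, 1.3, -0.0005, 0.015, 0.0393, 0.0]] ([429.0, -308.0, 150.0], [429.0, -308.0, 395.0], [-0.0, -0.0, -1.0])
```

>>> apply_moves([
  [1.8,-1.9,-0.1,0.0094,0.0071,0.0271,0.0],
  [1.8,-1.9,-0.1,0.0093,0.007,0.0274,0.0],
  [1.8,-1.9,-0.1,0.0091,0.0068,0.0279,0.0],
  [1.8,-1.9,-0.1,0.0091,0.0067,0.0283,0.0],
  [1.8,-1.9,0,0.0089,0.0065,0.0287,0.0],
])

```text
time_s: 15.82
ee_pos: [532.1, -200.0, 261.5]
ee_rot: [0.889, 0.014, -0.151, -0.432]
force: [0.2, -0.6, -0.1]
grip_width: -0.0
```

>>> apply_moves([
  [1.7,-1.9,-0.1,0.0089,0.0063,0.029,0.0],
  [1.8,-2.0,-0.1,0.0087,0.006,0.0295,0.0],
  [1.8,-1.9,-0.1,0.0086,0.0059,0.0299,0.0],
  [-3.3,-3.6,7.1,0.0063,0.0322,0.02,0.0],
  [-3.4,-3.9,6.9,0.0067,0.0297,0.0212,0.0],
])

```text
time_s: 16.45
ee_pos: [567.6, -158.8, 409.6]
ee_rot: [0.908, -0.074, -0.25, -0.328]
force: [0.4, 0.9, 1.2]
grip_width: -0.002
```

>>> apply_moves([
  [-3.7,-4.3,6.7,0.0069,0.0272,0.0221,0.0],
  [-3.9,-4.6,6.4,0.007,0.0248,0.0227,0.0],
  [-4.2,-4.8,6.3,0.0067,0.0225,0.0229,0.0],
  [-4.3,-5.0,6.0,0.0062,0.0203,0.0228,0.0],
  [-4.6,-5.1,5.8,0.0057,0.0183,0.0225,0.0],
])

```text
time_s: 17.08
ee_pos: [602.1, -26.3, 492.3]
ee_rot: [0.863, -0.36, -0.342, -0.091]
force: [-0.3, -0.2, 0.3]
grip_width: 0.006
```

>>> apply_moves([
  [-4.8,-5.4,5.6,0.0048,0.0166,0.022,0.0],
  [-4.9,-5.4,5.5,0.0039,0.0152,0.0214,0.0],
  [-5.1,-5.5,5.3,0.0027,0.014,0.0206,0.0],
  [-5.2,-5.6,5.2,0.0014,0.0132,0.0198,0.0],
  [-5.3,-5.7,5.2,0,0.0127,0.0192,0.0],
])

```text
time_s: 17.7
ee_pos: [576.4, 91.7, 477.3]
ee_rot: [0.658, -0.615, -0.417, 0.124]
force: [0.7, -0.2, -0.6]
grip_width: -0.003
```

>>> apply_moves([
  [-5.3,-5.7,5.0,-0.0013,0.0124,0.0186,0.0],
  [-5.4,-5.8,4.9,-0.0029,0.0124,0.0182,0.0],
  [-5.4,-5.9,4.9,-0.0045,0.0126,0.0181,0.0],
  [-5.3,-5.9,4.8,-0.0059,0.013,0.0182,0.0],
])

```text
time_s: 18.2
ee_pos: [533.8, 124.7, 408.4]
ee_rot: [-0.406, 0.748, 0.446, -0.275]
force: [-0.8, 1.6, 0.0]
grip_width: -0.0
```

```bash
python3 - <<'E'
from jp import *
s,r=tool();q=s["joints"];print(s["time_s"],q.round(3).tolist(),s["ee_pos"].round(1),s["grip_width"])
jpath(q,[([-0.693, 0.333, 1.676, -0.0, 1.132, 0.005],15)],0.0)
E
```

```text
18.2 [-0.302, 0.099, 1.9, 1.596, 1.4, 0.598] [533.8 124.7 408.4] -0.000168224144798308
[[-3.2, -3.2, 4.9, -0.0113, 0.0274, 0.0062, 0.0], [-3.1, -3.5, 4.8, -0.0116, 0.028, 0.0083, 0.0], [-3.1, -3.6, 4.7, -0.0115, 0.0284, 0.0107, 0.0], [-3.0, -3.9, 4.5, -0.0114, 0.0288, 0.0131, 0.0], [-3.0, -4.0, 4.2, -0.0111, 0.0287, 0.0155, 0.0]] ([532.0, 23.0, 284.0], [437.0, -161.0, 414.0], [0.4, 0.8, -0.5])
[[-3.0, -4.3, 4.0, -0.0106, 0.0285, 0.0181, 0.0], [-3.0, -4.5, 3.8, -0.01, 0.0279, 0.0207, 0.0], [-3.0, -4.7, 3.5, -0.0092, 0.0272, 0.0233, 0.0], [-3.0, -4.8, 3.3, -0.0082, 0.026, 0.0258, 0.0], [-3.0, -5.1, 2.9, -0.0072, 0.0247, 0.0281, 0.0]] ([495.0, -131.0, 191.0], [439.0, -233.0, 406.0], [0.2, 0.4, -0.9])
[[-3.0, -5.1, 2.6, -0.0059, 0.023, 0.0303, 0.0], [-3.1, -5.3, 2.2, -0.0047, 0.021, 0.0323, 0.0], [-3.1, -5.4, 1.9, -0.0033, 0.0189, 0.034, 0.0], [-3.3, -5.4, 1.6, -0.0018, 0.0165, 0.0354, 0.0], [-3.3, -5.5, 1.2, -0.0003, 0.0138, 0.0366, 0.0]] ([429.0, -308.0, 150.0], [428.0, -308.0, 395.0], [0.0, 0.0, -1.0])
```

Tracking is exact. Continuing to a tool-down pose above the key.

>>> apply_moves([
  [-3.2,-3.2,4.9,-0.0113,0.0274,0.0062,0.0],
  [-3.1,-3.5,4.8,-0.0116,0.028,0.0083,0.0],
  [-3.1,-3.6,4.7,-0.0115,0.0284,0.0107,0.0],
  [-3.0,-3.9,4.5,-0.0114,0.0288,0.0131,0.0],
  [-3.0,-4.0,4.2,-0.0111,0.0287,0.0155,0.0],
])

```text
time_s: 18.82
ee_pos: [531.7, 22.5, 283.1]
ee_rot: [-0.168, 0.816, 0.378, -0.404]
force: [0.5, -0.6, -0.7]
grip_width: -0.003
```

>>> apply_moves([
  [-3.0,-4.3,4.0,-0.0106,0.0285,0.0181,0.0],
  [-3.0,-4.5,3.8,-0.01,0.0279,0.0207,0.0],
  [-3.0,-4.7,3.5,-0.0092,0.0272,0.0233,0.0],
  [-3.0,-4.8,3.3,-0.0082,0.026,0.0258,0.0],
  [-3.0,-5.1,2.9,-0.0072,0.0247,0.0281,0.0],
])

```text
time_s: 19.45
ee_pos: [494.0, -130.7, 189.7]
ee_rot: [0.079, 0.779, 0.324, -0.531]
force: [1.1, 0.0, 0.2]
grip_width: -0.001
```

>>> apply_moves([
  [-3.0,-5.1,2.6,-0.0059,0.023,0.0303,0.0],
  [-3.1,-5.3,2.2,-0.0047,0.021,0.0323,0.0],
  [-3.1,-5.4,1.9,-0.0033,0.0189,0.034,0.0],
  [-3.3,-5.4,1.6,-0.0018,0.0165,0.0354,0.0],
  [-3.3,-5.5,1.2,-0.0003,0.0138,0.0366,0.0],
])

```text
time_s: 20.08
ee_pos: [427.3, -308.0, 148.6]
ee_rot: [-0.298, -0.641, -0.3, 0.641]
force: [-0.2, -0.2, 0.3]
grip_width: -0.002
```

>>> apply_moves([
  [0,0,0,0.03,0,0,0.0],
  [0,0,0,0.03,0,0,0.0],
  [0,0,0,0.0,0,0,0.0],
])

```text
time_s: 20.45
ee_pos: [427.0, -305.7, 87.1]
ee_rot: [0.296, 0.641, 0.302, -0.641]
force: [-0.2, -0.7, 0.4]
grip_width: 0.001
```

```bash
python3 - <<'E'
from kin import *
from rim import rim
s,r=tool();print(s["time_s"],s["ee_pos"].round(1),r.as_matrix().round(3).tolist(),s["force"].round(1))
rim(np.array([558,-274,153.]))
b=read_camera("side");cv2.imwrite("pics/k1.png",cv2.resize(b["color"][234:384,170:350],None,fx=4,fy=4)[:,:,::-1])
E
```

```text
20.45 [ 427.  -305.7   87.1] [[-0.003, 0.766, -0.643], [0.008, -0.643, -0.766], [-1.0, -0.007, -0.004]] [-0.2 -0.7  0.4]
top 88 rim [ 559.7 -273.9] z 154.5 resid 1.0 tilt deg [-0.8  0.7] zc 153.2
side 179 rim [ 558.5 -275.5] z 153.4 resid 1.0 tilt deg [-0.1  0. ] zc 152.4
```

View pics/k1.png

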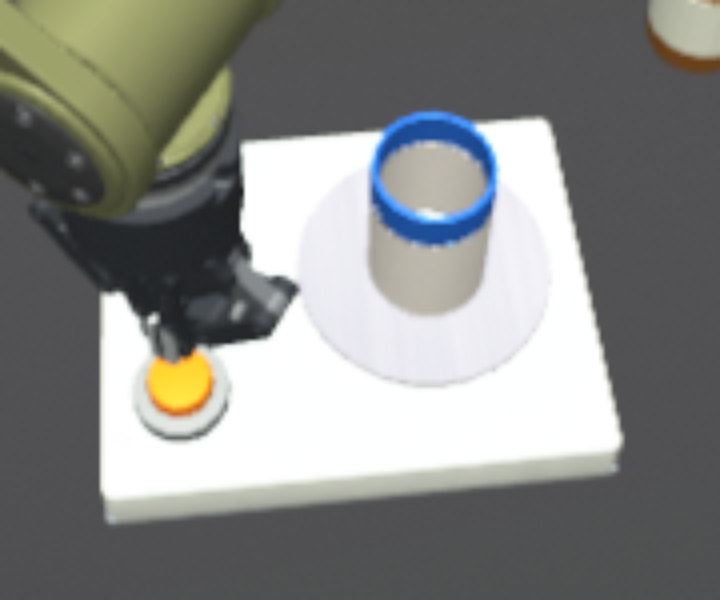

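The key is at (180,382) in the crop, directly under the fingertips. The beaker is upright on the pan. Correcting 3 mm sideways and pressing.

>>> apply_moves([
  [0,0,0,0.008,0.003,0,0.0],
  [0,0,0,0.008,0,0,0.0],
  [0,0,0,0.003,0,0,0.0],
  [0,0,0,0,0,0,0.0],
])

```text
time_s: 21.1
ee_pos: [430.2, -307.4, 69.3]
ee_rot: [0.297, 0.642, 0.301, -0.64]
force: [0.7, -0.6, -0.0]
grip_width: -0.0
```

>>> apply_moves([
  [0,0,0,0.002,0,0,0.0],
  [0,0,0,0.002,0,0,0.0],
  [0,0,0,0,0,0,0.0],
])

```text
time_s: 21.48
ee_pos: [430.2, -307.4, 65.4]
ee_rot: [0.297, 0.642, 0.301, -0.64]
force: [-0.3, 0.0, -0.2]
grip_width: 0.006
```

>>> apply_moves([
  [0,0,0,0.002,0,0,0.0],
  [0,0,0,0.001,0,0,0.0],
  [0,0,0,0,0,0,0.0],
])

```text
time_s: 21.85
ee_pos: [430.4, -307.5, 62.6]
ee_rot: [0.297, 0.642, 0.301, -0.64]
force: [0.1, -0.3, 2.2]
grip_width: 0.001
```

>>> apply_moves([
  [0,0,0,0.001,0,0,0.0],
  [0,0,0,0.001,0,0,0.0],
  [0,0,0,0,0,0,0.0],
])

```text
time_s: 22.22
ee_pos: [430.3, -307.5, 60.5]
ee_rot: [0.297, 0.642, 0.301, -0.64]
force: [0.5, -0.8, 2.6]
grip_width: -0.003
```

>>> apply_moves([
  [0,0,0,0.001,0,0,0.0],
  [0,0,0,0.001,0,0,0.0],
  [0,0,0,0,0,0,0.0],
])

```text
time_s: 22.6
ee_pos: [430.4, -307.5, 58.6]
ee_rot: [0.297, 0.642, 0.301, -0.64]
force: [1.0, -0.8, 3.8]
grip_width: -0.002
```

>>> apply_moves([
  [0,0,0,0.001,0,0,0.0],
  [0,0,0,0,0,0,0.0],
])

```text
time_s: 22.85
ee_pos: [430.4, -307.6, 58.0]
ee_rot: [0.297, 0.642, 0.301, -0.64]
force: [-1.0, -0.2, 8.7]
grip_width: -0.005
```

>>> apply_moves([
  [0,0,0,0.0005,0,0,0.0],
  [0,0,0,0,0,0,0.0],
])

```text
time_s: 23.1
ee_pos: [430.5, -307.6, 57.9]
ee_rot: [0.297, 0.642, 0.301, -0.64]
force: [-2.3, 1.7, 13.8]
grip_width: 0.001
```

The key has bottomed out: the tip stopped at z = 58 and the force jumped from 4 N to 14 N. Releasing straight up.

>>> apply_moves([
  [0,0,0,-0.005,0,0,0.0],
  [0,0,0,-0.015,0,0,0.0],
  [0,0,0,-0.03,0,0,0.0],
  [0,0,0,-0.04,0,0,0.0],
  [0,0,0,-0.04,0,0,0.0],
])

```text
time_s: 23.72
ee_pos: [430.0, -307.9, 188.7]
ee_rot: [0.297, 0.642, 0.301, -0.64]
force: [-0.1, -0.1, -0.2]
grip_width: 0.002
```

>>> apply_moves([
  [0,0,0,0,0,-0.03,0.0],
  [0,0,0,0,0,-0.03,0.0],
  [0,0,0,0,0,0,0.0],
  [0,0,0,0,0,0,0.0],
])

```text
time_s: 24.22
ee_pos: [468.5, -262.4, 187.5]
ee_rot: [0.297, 0.642, 0.301, -0.64]
force: [-0.6, -0.3, 0.2]
grip_width: 0.001
```

>>> apply_moves([
  [0,0,0,-0.02,0,0.03,0.0],
  [0,0,0,-0.02,0,0.04,0.0],
  [0,0,0,0,0,0.03,0.0],
  [0,0,0,0,0,0,0.0],
  [0,0,0,0,0,0,0.0],
])

```text
time_s: 24.85
ee_pos: [404.4, -339.1, 226.8]
ee_rot: [0.297, 0.642, 0.301, -0.64]
force: [-0.6, -0.2, -0.6]
grip_width: 0.001
```

```bash
python3 - <<'E'
from kin import *
from rim import rim
rim(np.array([558,-274,153.]))
b=read_camera("side");save(b,"end");a=read_camera("top");B=cloud(b);A=cloud(a)
for n,u,v in [("dish",174,172),("flask",214,101),("amber",316,106)]: print(n,pt(a,u,v).round(1))
k=b["color"].astype(int);m=(k[...,0]-k[...,2]>120)&(B[...,2]>40)&(B[...,2]<80)&(B[...,1]<-230)&(B[...,0]<520);print("key z",np.median(B[m],0) if m.any() else None)
E
```

```text
top 91 rim [ 559.7 -273.9] z 154.2 resid 1.0 tilt deg [ 0.4 -1. ] zc 152.8
side 183 rim [ 558.5 -275.5] z 153.2 resid 1.1 tilt deg [ 0.3 -0.4] zc 152.0
dish [623.5 221.7  41.6]
flask [782.7 117.8 112.5]
amber [ 767.9 -121.7  120.4]
key z [ 428.83226713 -311.85806023   64.57947551]
```

View pics/end.png

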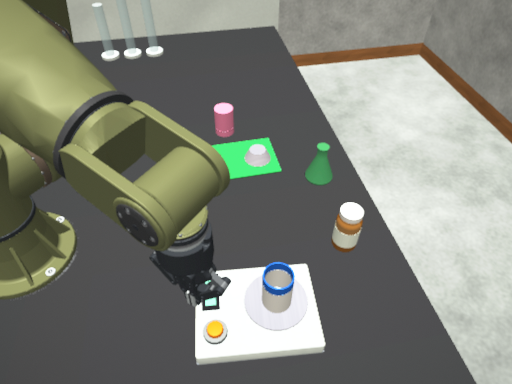

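The beaker stands mouth-up on the pan at (277,288). The key has come back up at (215,330), and the gripper is clear above the bench. The other objects have not moved.

```bash
python3 -c "
from rig import finish_job
print(finish_job())"
```

```text
the job is handed in; nothing more can be done
None
```

The job is done and handed in at about 25 s. I gripped the beaker from the side, rolled it over in the air, stood it mouth-up on the pan and let go. Then I pressed the tare key with the closed fingers until it bottomed out and released it.

- **Placing:** contact force was about 6 N when I set it down. In the last check the beaker was about 1–2 mm from the pan centre, with its rim at about 152–154 mm (152 expected). It stood level within the measuring noise of about 1°.
- **Tare key:** it bottomed out at about 14 N, and afterwards its top was back at its starting height of about 65 mm.
- **Other objects:** the dish, flask and amber bottle measured the same as at the start, within noise.
- **Gripper:** it was clear of everything when I handed in.

The top and side cameras differed by about 1–2 mm on the rim position. After releasing the key I backed off in the wrong direction at first, toward the beaker. I stayed about 90 mm away from it and above its rim, touched nothing and corrected it. No check failed.

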